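Hang the chalk pail on the accessory stand by its wire bail

ROBOT

A 6-joint arm with a two-finger parallel gripper is mounted at the origin on the work surface. World frame = base frame: x ahead of the robot, y to its left, z up, the work surface at z = 0. Lengths are in m, angles in rad, forces in N, time in s.
With the tool pointing down it reaches from about 0.35 to 0.775 m from the base axis. Payload 5.5 kg.
Tool frame: the origin (TCP) lies between the finger pads; the fingertips stand 19 mm ahead of it and the grasp point (between the pads) is the TCP; z points along the fingers, y is the direction in which the jaws open and shut (so a half turn about z gives the same grasp; the last joint's range is limited). The gripper opens to 85 mm and grips with 20 to 120 N. Pads are 22 mm wide; open, the fingers measure 114 mm over their backs; the gripper's body (76 mm by 85 mm) begins 54 mm behind the grasp point. The pads swing forward as they close: fully open they stand 13 mm farther back than shut.
Start: joints at [1.06, 0.313, 0.046, 1.304, 0, 1.431], TCP at [0.208, 0.536, 0.25] pointing down, gripper open.
Joint ranges: [-2.76, 2.76], [-0.86, 1.69], [-1.03, 1.26], [-2.2, 2.34], [-1.47, 1.5], [-3.14, 3.14]. Speed limits (rad/s): [2.57, 2.57, 3.14, 3.14, 3.14, 3.14].

INTERFACE

Orientations are given as a unit quaternion [w, x, y, z].
In Python, from workcell import get_state, cams, workorder gives the robot as it stands.
- The arm moves only by the tool play_rows, never from a script. Its argument "series" is text: rows parted by semicolons, each of 7 numbers parted by spaces: the opening in per cent of the stroke, from 0 (shut) to 100 (fully open), then the shift along the tool's x, y, z in cm, then the turn, a rotation vector about the tool's x, y, z in degrees. A call has 1 to 12 rows; each row shifts and turns the commanded pose from where the row before left it, along the tool's axes as they then stand; what a row does not reach is not made up. A row lasts 1/8 s, in which the tool goes at most 62.5 mm and 10.7 degrees, less where a joint would pass 70% of its speed; a pose out of reach is approached as far as the arm can. A call with a gripper value outside its range is refused whole. The fingers move at their own pace and stop on an object; "newtons" is the grip in N (left out, the last holds). Time passes only in rows, so rows that do not move let the fingers close. It gives the time, the measured TCP pose, the force and the opening at its end, in the units of the state.
- get_state(): the state, without advancing time (a new reading comes with each control period).
- cams.read_camera(name): name is "scene" or "top" or "wrist"; returns the picture (420x560x3 uint8, red, green, blue); there is no depth.
- cams.get_calibration(name): a dict with "fx", "fy", "cx", "cy" (pixels), "rvec" (rotation vector, rad) and "tvec" (3), from world to camera coordinates, as OpenCV has them. Camera axes: x right, y down, z forward; pixel columns grow to the right and rows downward; lengths in m; the calibration is good to about 2 mm. The wrist camera is an equidistant fisheye: a pixel r from the principal point sees the ray r / f radians off the axis. A picture is of the moment at which its call begins: read the wrist's pose just before it. get_calibration takes no time and is no camera call; for the wrist camera it gives the pose at the moment of the call.
- workorder.hand_in(): hands the job in, once; it reports no verdict.
The state is a dict: "clock": time; "joint_pos": joint angles; "qvel": joint speeds; "tau": joint torques, N m; "tcp_pos": TCP position; "orientation": TCP orientation; "wrist_force": force on the tool from outside, world axes, zero at the start; "ft_torque": the same for the moment, N m; "finger_gap": finger opening in m.
Only numpy, scipy, OpenCV 4.12 (cv2) and the standard library are available. Lean on these libraries where they do the work, as an engineer would, in place of code of your own. Each camera call takes 0.05 s, during which the arm holds its last target.

TASK

Swing the chalk pail's folded-down wire bail upright while the pail stays standing where it is on the board, then lift the pail by the bail's grip and hang it on the stand so that the bail lies in the bends of both hook arms. The hook is clamped at a different height each time, so feel for it: let the arms take the pail's weight gently, without leaning on them, before you let go. Leave the other things where they are, and let go of the pail at the end with it hanging upright and still.

Things in the scene. Friction and masses are not known exactly. Their poses are not given: they have to be found in the camera images.
- bail_grip (a point): centre of the roller grip of the pail's wire bail, to be taken hold of here: black plastic sleeve, 16 mm thick, 50 mm long, along this frame's y, turning freely on the wire (so the fingers may point down throughout the swing). 21 mm of bare straight wire, 6 mm thick, on each side of it. Frame fixed to the bail: z points from the ear axis to the roller, 100 mm away; up when the bail is upright
- pail_axis (a point): middle of the ear axis on the pail's centre line, 69 mm above its underside; z up along the pail, y through both ears (110 mm over the bail). Loose bare steel pail, 99 mm across the rim, 87 mm across the foot, 75 mm high, chalk block inside, 0.4 to 0.7 kg in all. Between rim and upright bail 91 mm are free for the hook arms to enter from the side. It stands on the board
- bail (a joint): swing of the bail about its ears, rad: 0 upright, 1.5 to 1.7 at the start (folded down over the pail's -x side, about level), stops at -1.95 and 1.95. The ears are stiff (about 0.06 N m): the bail stays where it is left
- stand: low steel stand, fixed. Origin on the table under the middle of its base plate, 200 mm (x) by 170 mm (y), 10 mm thick. Round post, 32 mm thick, 341 mm high, at x = +60 mm. A double hook is clamped on the post: two parallel 8 mm steel arms reach to -x, centre lines at y = -36 and +36 mm; roller and fingers go between them. CLAMP HEIGHT VARIES AND IS NOT TRACKED; it is rigid and does not slip
- hook_bend (a point): point on the table (z = 0) below the middle of the two arms' bends; axes of the stand, at its x = -40 mm, y = 0. Each arm runs out level from the post, dips 14 mm into a bend with a 10 mm long level bottom and ends in a tip 27 mm further out, rising 26 mm above the bottom's centre line. Seated, the bail lies along y (either way round), its wire's centre 272 to 297 mm above the table
- board: hardwood offcut on two bricks, fixed. Origin on the table under its centre; 240 mm along x, 460 mm along y, top 87 mm above the table
- switch_box_mid (a point): centre of a white plastic wall-switch box with a toggle, 86 x 86 x 45 mm, 62 mm high over the toggle, loose on the board (leave alone)
- grip_trainer_mid (a point): middle of a chrome hand-grip trainer, V-shaped, 130 x 90 x 23 mm, lying loose on the board (leave alone)
- cup_mid (a point): centre of a blue acrylic cup, 72 mm across, 80 mm high, loose on the board (leave alone)
- massage_ball_center (a point): centre of a rubber massage ball, 63 mm across, loose on the board (leave alone)
- collar_clip_mid (a point): centre of a black barbell collar clip, a split ring 76 mm across, 32 mm high, with a lever, loose on the table beside the stand (leave alone)
- carabiner_mid (a point): centre of a steel carabiner, 100 x 61 x 11 mm, lying loose on the table on the stand's other side (leave alone)
There are look-alikes about, which are no part of the job. Leave any orange or yellow look-alike of the part that bears bail_grip alone.

How it is judged:
By the outcome, as a careful person would: the job done as asked, in the order asked, and still so for the second after the job is handed in, with the robot touching nothing.
It also fails if it takes over 70 s, if anything falls off the work surface, if the arm or the gripper's body presses on something with over 40 N, if the wrist force passes 120 N, or if a joint passes its speed limit or range.

## Working session

There is one attempt and no reset: what is moved stays moved. The work goes in short steps, Python scripts to look and compute and a tool call to move; the robot and the scene stay as the last step left them, time stands still between calls to the robot, and variables do not carry over. Pictures are saved under pics/ and viewed, and the job is handed in when it is done.

Besides the shell and the picture viewer there is one more tool, called after "Request:" as name(argument=value, ...) on one line, values as JSON. play_rows: Moves the arm, as the interface text tells. Its arguments: {"type":"object","properties":{"series":{"type":"string"},"newtons":{"type":"number"}},"required":["series"]}

```bash
ls; mkdir -p pics; cat > h.py <<'E'
import numpy as np, cv2
from scipy.spatial.transform import Rotation as R
from workcell import get_state, cams, workorder
def snap(n,f):
    c=cams.get_calibration(n); im=cams.read_camera(n); cv2.imwrite('pics/'+f,cv2.cvtColor(im,cv2.COLOR_RGB2BGR)); np.save('pics/'+f[:-4]+'.npy',im)
    import pickle; pickle.dump(c,open('pics/'+f[:-4]+'.cal','wb')); return im,c
def ray(c,u,v,fish=False):
    Rm=cv2.Rodrigues(np.array(c['rvec'],float))[0]; t=np.array(c['tvec'],float).ravel()
    x=(u-c['cx'])/c['fx'];y=(v-c['cy'])/c['fy']
    if fish:
        r=np.hypot(x,y); s=np.sin(r)/r if r>1e-9 else 1; d=np.array([x*s,y*s,np.cos(r)])
    else: d=np.array([x,y,1.])
    d=Rm.T@d; return -Rm.T@t,d/np.linalg.norm(d)
def onz(c,u,v,z,fish=False):
    o,d=ray(c,u,v,fish); return o+d*(z-o[2])/d[2]
def tri(*rays):
    A=0;b=0
    for o,d in rays:
        P=np.eye(3)-np.outer(d,d);A=A+P;b=b+P@o
    p=np.linalg.solve(A,b); return p,[np.linalg.norm((np.eye(3)-np.outer(d,d))@(p-o)) for o,d in rays]
def proj(c,p,fish=False):
    Rm=cv2.Rodrigues(np.array(c['rvec'],float))[0]; q=Rm@np.array(p)+np.array(c['tvec'],float).ravel()
    if fish:
        r=np.hypot(q[0],q[1]);th=np.arctan2(r,q[2]);k=th/r if r>1e-9 else 0
        return c['fx']*q[0]*k+c['cx'],c['fy']*q[1]*k+c['cy']
    return c['fx']*q[0]/q[2]+c['cx'],c['fy']*q[1]/q[2]+c['cy']
def load(f):
    import pickle; return np.load('pics/'+f+'.npy'),pickle.load(open('pics/'+f+'.cal','rb'))
E
python3 - <<'E'
from h import *
for n in ('scene','top','wrist'):
    im,c=snap(n,n+'0.png'); o,d=ray(c,c['cx'],c['cy']); print(n,c['fx'],o.round(3),d.round(3))
s=get_state(); print(s)
E
```

```text
pics
scene 525.9504012034122 [1.381 0.352 0.997] [-0.69  -0.294 -0.661]
top 426.9794130751678 [ 0.454 -0.006  1.187] [ 0.061  0.021 -0.998]
wrist 325.19226210127806 [0.148 0.559 0.374] [ 0.239 -0.095 -0.966]
{'clock': 0.15, 'joint_pos': array([1.06038256e+00, 3.13836611e-01, 4.52309374e-02, 1.30359874e+00,
       6.02231966e-06, 1.43119846e+00]), 'qvel': array([-0.00096387, -0.00137788,  0.00294322,  0.00068106,  0.00039523,
        0.00138202]), 'tau': array([ 1.97432280e-03, -4.81067097e+01,  2.98815984e+01,  1.39025407e-02,
       -1.54606373e-04, -7.53447438e-06]), 'tcp_pos': array([0.20819502, 0.53559909, 0.24960505]), 'orientation': array([-2.27663919e-04,  1.84347466e-01,  9.82860883e-01, -6.66222268e-04]), 'wrist_force': array([-0.24059545, -0.08953206, -0.13350993]), 'ft_torque': array([ 0.02207135, -0.02137767,  0.04210356]), 'finger_gap': 0.08542349085385709}
```

View pics/scene0.png

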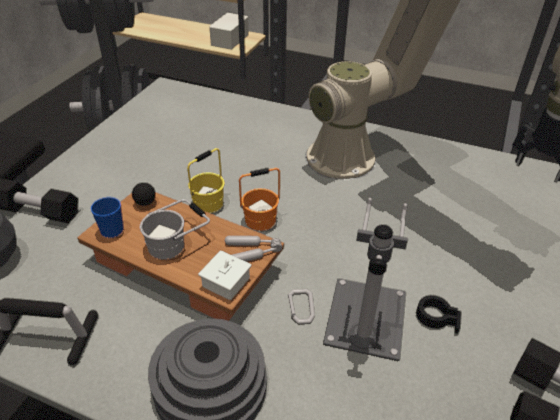

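View pics/top0.png

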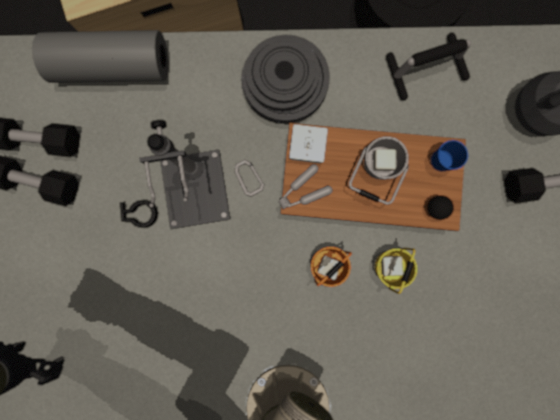

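View pics/wrist0.png

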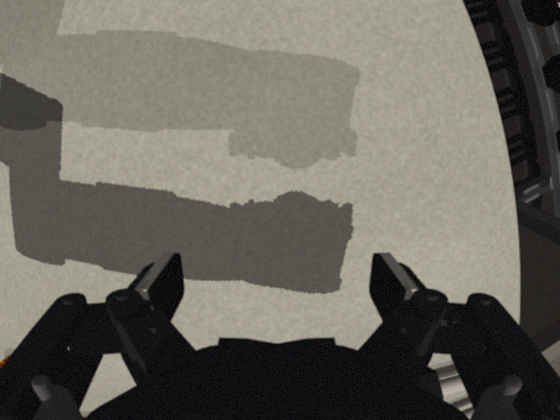

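The top view shows the pail at about (385,160), with its bail folded toward (370,197), the stand at about (195,190) and the hook arms running left and down from (160,155). Next I zoom in.

```bash
python3 - <<'E'
from h import *
def crop(f,x,y,w,h,s,o):
    im=cv2.imread(f'pics/{f}.png')[y:y+h,x:x+w]; im=cv2.convertScaleAbs(im,alpha=1.4,beta=15)
    cv2.imwrite(f'pics/{o}.png',cv2.resize(im,None,fx=s,fy=s,interpolation=cv2.INTER_CUBIC))
crop('top0',280,110,195,125,4,'c1')
crop('top0',110,110,150,135,4,'c2')
crop('scene0',75,170,220,150,3.6,'c3')
crop('scene0',310,180,160,190,3.1,'c4')
E
```

```text
(no output)
```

View pics/c1.png

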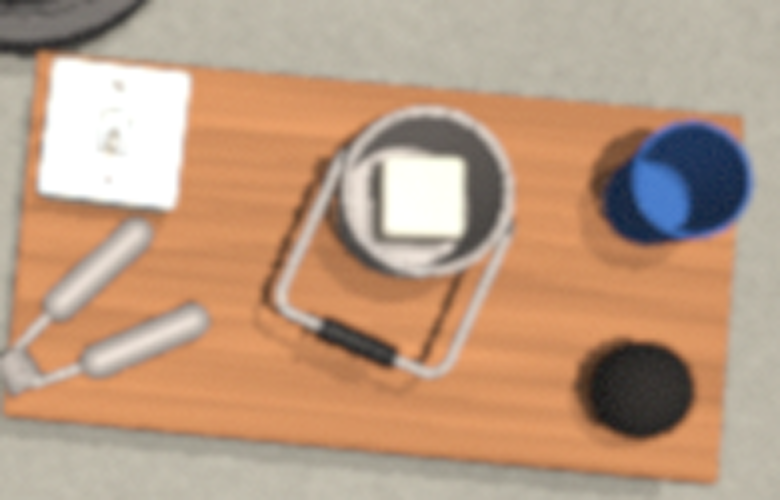

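View pics/c2.png

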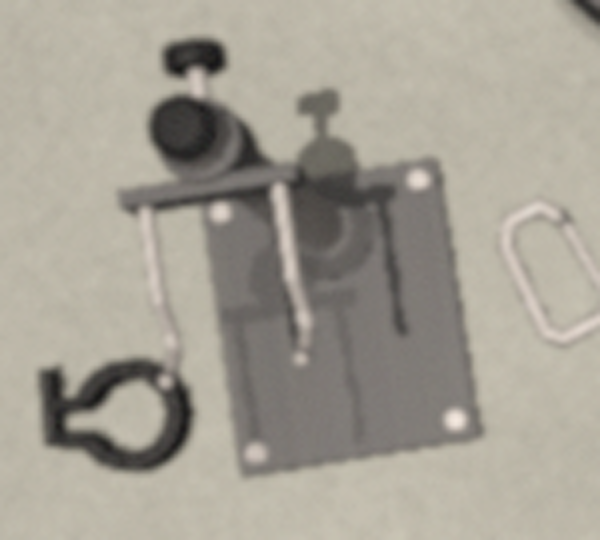

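View pics/c3.png

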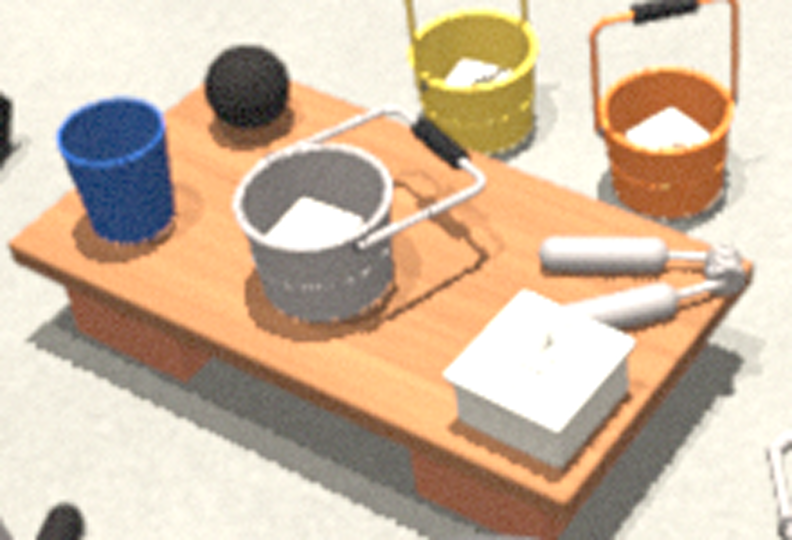

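View pics/c4.png

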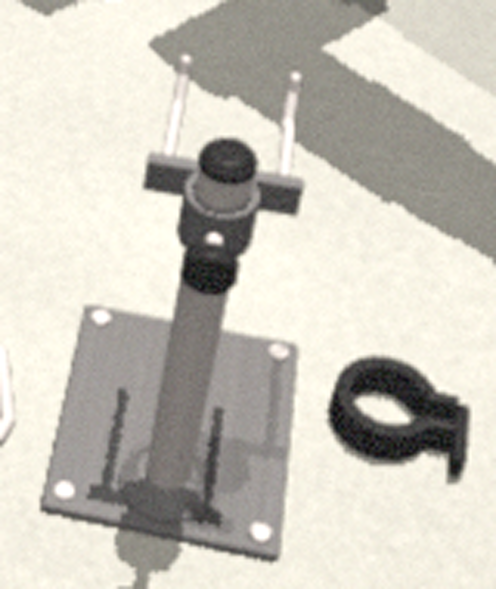

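```bash
python3 - <<'E'
from h import *
t,ct=load('top0'); s,cs=load('scene0')
T=lambda x,y,ox,oy,k:((x+.5)/k-.5+ox,(y+.5)/k-.5+oy)
def p2(a,b): 
    p,e=tri(ray(ct,*a),ray(cs,*b)); return p.round(4),np.round(e,4)
c1=lambda x,y:T(x,y,280,110,4); c2=lambda x,y:T(x,y,110,110,4); c3=lambda x,y:T(x,y,75,170,3.6); c4=lambda x,y:T(x,y,310,180,3.1)
print('roller',p2(c1(358,341),c3(440,141)))
print('rollerends', p2(c1(320,325),c3(417,118)), p2(c1(395,359),c3(463,164)))
print('tipL',p2(c2(165,382),c4(295,77)),'tipR',p2(c2(302,358),c4(185,60)))
print('posttop',p2(c2(182,128),c4(228,155)))
print('armrootL',p2(c2(146,208),c4(286,178)),'R',p2(c2(279,186),c4(170,158)))
print('bolts',[onz(ct,*c2(*q),.012).round(4)[:2] for q in((220,212),(418,179),(456,420),(256,453))])
print('boltsS',[onz(cs,*c4(*q),.012).round(4)[:2] for q in((101,316),(279,351),(260,531),(64,489))])
print('board',[onz(ct,*c1(*q),.087).round(4)[:2] for q in((40,50),(743,115),(718,482),(5,415))])
# pail rim: points top
rim=[(427,105),(513,190),(425,277),(340,190),(366,130),(487,130),(487,252),(366,252)]
print('rim',[onz(ct,*c1(*q),.162).round(4)[:2] for q in rim[:4]])
rs=[(237,205),(392,200),(310,147),(325,250)]
print('rimS',[onz(cs,*c3(*q),.162).round(4)[:2] for q in rs])
print('corner',p2(c1(283,300),c3(480,182)),p2(c1(438,372),c3(390,113)))
E
```

```text
roller (array([ 0.556 , -0.2037,  0.1514]), array([0.0002, 0.0002]))
rollerends (array([ 0.5698, -0.1908,  0.1842]), array([0.0165, 0.0165])) (array([ 0.5413, -0.2165,  0.1183]), array([0.0173, 0.0173]))
tipL (array([0.5248, 0.2786, 0.3047]), array([0.0003, 0.0003])) tipR (array([0.5365, 0.2073, 0.3044]), array([0., 0.]))
posttop (array([0.6512, 0.2612, 0.3366]), array([0., 0.]))
armrootL (array([0.617 , 0.2929, 0.2994]), array([0.0013, 0.0013])) R (array([0.6278, 0.2223, 0.2993]), array([0.0012, 0.0012]))
bolts [array([0.6667, 0.336 ]), array([0.6881, 0.1973]), array([0.5196, 0.1709]), array([0.4981, 0.3097])]
boltsS [array([0.5176, 0.1705]), array([0.4968, 0.3092]), array([0.6647, 0.3346]), array([0.6861, 0.1962])]
board [array([ 0.7556, -0.0136]), array([ 0.7062, -0.467 ]), array([ 0.4696, -0.4427]), array([0.5171, 0.0115])]
rim [array([ 0.6978, -0.2466]), array([ 0.6452, -0.2968]), array([ 0.5932, -0.2428]), array([ 0.6466, -0.1931])]
rimS [array([ 0.6743, -0.2859]), array([ 0.6301, -0.1962]), array([ 0.6064, -0.2735]), array([ 0.6874, -0.2111])]
corner (array([ 0.5816, -0.1589,  0.151 ]), array([0.0002, 0.0002])) (array([ 0.5375, -0.2538,  0.1452]), array([0.0007, 0.0007]))
```

```bash
cat >> h.py <<'E'
def cur():
    s=get_state(); q=s['orientation']; Rm=R.from_quat([q[1],q[2],q[3],q[0]]).as_matrix(); return s,np.array(s['tcp_pos']),Rm
def down(yaw): # tool y azimuth yaw(deg), z down
    a=np.radians(yaw); y=np.array([np.cos(a),np.sin(a),0]); z=np.array([0,0,-1.]); return np.column_stack([np.cross(y,z),y,z])
def plan(p0,R0,wps):
    """wps: (n,pos,yaw,open)"""
    P=np.array(p0,float);Q=R0.copy(); out=[]
    for n,p,yaw,op in wps:
        p=np.array(p,float);Ps=P.copy();Qs=Q.copy(); rv=R.from_matrix(Qs.T@down(yaw)).as_rotvec()
        for k in range(1,n+1):
            pt=Ps+(p-Ps)*k/n; Qt=Qs@R.from_rotvec(rv*k/n).as_matrix()
            d=(Q.T@(pt-P)*100).round(2); w=np.degrees(R.from_matrix(Q.T@Qt).as_rotvec()).round(1)+0.
            out.append(f"{op:g} "+" ".join(f"{v:g}" for v in list(d+0.)+list(w)))
            P=P+Q@(d/100); Q=Q@R.from_rotvec(np.radians(w)).as_matrix()
    for i in range(0,len(out),12): print("; ".join(out[i:i+12])); print()
    return P,Q
E
python3 - <<'E'
from h import *
s,p,Q=cur()
P,Q=plan(p,Q,[(18,(0.556,-0.2037,0.30),-24.8,100)]); print(P,Q.round(3))
E
```

```text
100 -3.29 -3.13 -0.28 0 0 5.2; 100 -3.56 -2.82 -0.27 0 0 5.2; 100 -3.8 -2.48 -0.28 0 0 5.2; 100 -4.01 -2.13 -0.28 0 0 5.2; 100 -4.18 -1.75 -0.27 0 0 5.2; 100 -4.33 -1.37 -0.28 0 0 5.2; 100 -4.43 -0.98 -0.27 0 0 5.2; 100 -4.51 -0.56 -0.28 0 0 5.2; 100 -4.53 -0.16 -0.28 0 0 5.2; 100 -4.54 0.26 -0.27 0 0 5.2; 100 -4.49 0.67 -0.28 0 0 5.2; 100 -4.41 1.07 -0.28 0 0.1 5.2

100 -4.29 1.46 -0.28 0 0 5.2; 100 -4.15 1.85 -0.28 0 0 5.2; 100 -3.96 2.22 -0.29 0 0 5.2; 100 -3.74 2.56 -0.28 -0.1 0 5.2; 100 -3.5 2.9 -0.28 0 0 5.2; 100 -3.22 3.2 -0.28 0 0 5.2

[ 0.55597847 -0.2037269   0.30000944] [[ 0.42   0.907  0.001]
 [ 0.907 -0.42   0.   ]
 [ 0.     0.001 -1.   ]]
```

Request:
play_rows(series="40 -3.29 -3.13 -0.28 0 0 5.2; 40 -3.56 -2.82 -0.27 0 0 5.2; 40 -3.8 -2.48 -0.28 0 0 5.2; 40 -4.01 -2.13 -0.28 0 0 5.2; 40 -4.18 -1.75 -0.27 0 0 5.2; 40 -4.33 -1.37 -0.28 0 0 5.2; 40 -4.43 -0.98 -0.27 0 0 5.2; 40 -4.51 -0.56 -0.28 0 0 5.2; 40 -4.53 -0.16 -0.28 0 0 5.2; 40 -4.54 0.26 -0.27 0 0 5.2; 40 -4.49 0.67 -0.28 0 0 5.2; 40 -4.41 1.07 -0.28 0 0.1 5.2")

```text
clock: 1.65
tcp_pos: [0.4406, 0.0416, 0.2835]
orientation: [-0.001, 0.668, 0.744, 0.001]
wrist_force: [0.1, -0.2, 0.2]
finger_gap: 0.0343
```

Request:
play_rows(series="40 -4.29 1.46 -0.28 0 0 5.2; 40 -4.15 1.85 -0.28 0 0 5.2; 40 -3.96 2.22 -0.29 0 0 5.2; 40 -3.74 2.56 -0.28 -0.1 0 5.2; 40 -3.5 2.9 -0.28 0 0 5.2; 40 -3.22 3.2 -0.28 0 0 5.2; 40 0 0 0 0 0 0; 40 0 0 0 0 0 0")

```text
clock: 2.65
tcp_pos: [0.5556, -0.2031, 0.2994]
orientation: [-0.001, 0.843, 0.539, 0.001]
wrist_force: [0.4, 0.5, -0.1]
finger_gap: 0.034
```

```bash
python3 - <<'E'
from h import *
s,p,Q=cur(); print(s['clock'],p,Q.round(3),s['wrist_force'],s['finger_gap'])
im,c=snap('wrist','w1.png')
print(proj(c,(0.556,-0.2037,0.1514),True), proj(c,(.6455,-.245,.162),True))
E
```

```text
2.65 [ 0.55562695 -0.20306432  0.29938994] [[ 0.42   0.908  0.   ]
 [ 0.908 -0.42   0.003]
 [ 0.002 -0.001 -1.   ]] [ 0.38340823  0.50870834 -0.1045581 ] 0.034022342213626884
(np.float64(276.6930105038878), np.float64(198.3580507592382)) (np.float64(390.49410316710686), np.float64(201.3973605512482))
```

View pics/w1.png

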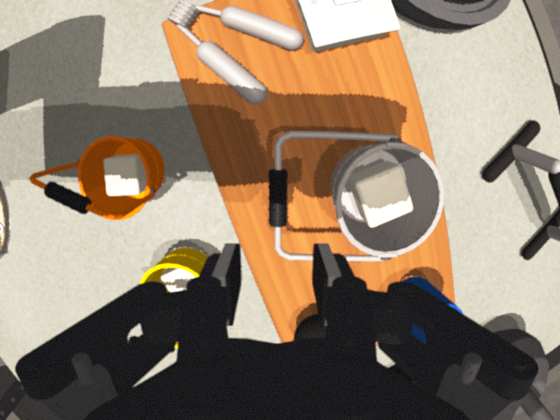

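Request:
play_rows(series="40 0 0 3 0 0 0; 40 0.05 0 3 0 0 0; 40 0 0 3 0 0 0; 40 0 0 2.5 0 0 0; 40 0 0 2 0 0 0; 40 0 0 1.2 0 0 0; 40 0 0 0 0 0 0; 40 0 0 0 0 0 0")

```text
clock: 3.7
tcp_pos: [0.557, -0.2027, 0.1541]
orientation: [0.0, 0.843, 0.539, 0.001]
wrist_force: [0.7, -0.8, -0.8]
finger_gap: 0.0344
```

```bash
python3 - <<'E'
from h import *
s,p,Q=cur(); print(s['clock'],p,s['wrist_force'],s['finger_gap'])
im,c=snap('wrist','w2.png'); snap('scene','s2.png')
im=cv2.imread('pics/s2.png')[150:300,75:295]; cv2.imwrite('pics/s2c.png',cv2.resize(im,None,fx=3.6,fy=3.6))
E
```

```text
3.7 [ 0.55702573 -0.20269215  0.1540815 ] [ 0.74601724 -0.79919915 -0.80141138] 0.034380298491886514
```

View pics/w2.png

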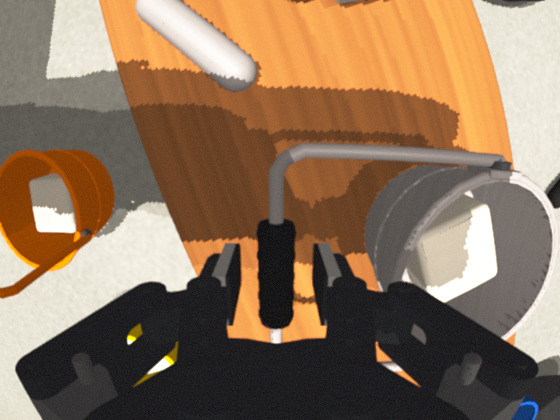

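View pics/s2c.png

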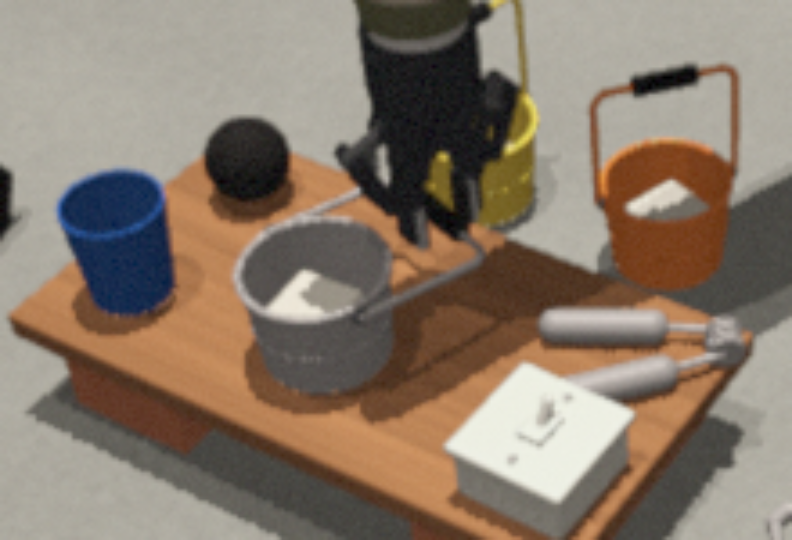

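The roller sits centred between the pads (276,270) and the yellow pail is clear. I lower 2 mm and close.

Request:
play_rows(series="30 0 0 0.2 0 0 0; 20 0 0 0 0 0 0; 10 0 0 0 0 0 0; 5 0 0 0 0 0 0; 5 0 0 0 0 0 0; 5 0 0 0 0 0 0", newtons=30)

```text
clock: 4.55
tcp_pos: [0.5567, -0.2029, 0.151]
orientation: [-0.0, 0.843, 0.538, 0.001]
wrist_force: [-0.2, 0.2, -0.2]
finger_gap: 0.0149
```

```bash
python3 - <<'E'
from h import *
s,p,Q=cur(); print(s['clock'],p,s['wrist_force'],s['finger_gap'])
# arc: pail x dir
ps=np.radians(-24.8); ex=np.array([np.cos(ps),np.sin(ps),0])
th0=1.61; P=p.copy()
pts=[]; prev=np.array([-np.sin(th0),np.cos(th0)])*.1
N=24
rows=[]
for k in range(1,N+1):
    th=th0*(1-k/N); q=np.array([-np.sin(th),np.cos(th)])*.1; d=(q-prev)*100; prev=q
    rows.append(f"0 0 {d[0]:.2f} {-d[1]:.2f} 0 0 0")
for i in range(0,N,8): print("; ".join(rows[i:i+8]))
E
```

```text
4.55 [ 0.55665836 -0.20285832  0.15104918] [-0.18372302  0.2204109  -0.20052965] 0.014947342060257364
0 0 -0.00 -0.67 0 0 0; 0 0 0.04 -0.67 0 0 0; 0 0 0.09 -0.67 0 0 0; 0 0 0.13 -0.66 0 0 0; 0 0 0.17 -0.65 0 0 0; 0 0 0.22 -0.63 0 0 0; 0 0 0.26 -0.62 0 0 0; 0 0 0.30 -0.60 0 0 0
0 0 0.34 -0.58 0 0 0; 0 0 0.38 -0.55 0 0 0; 0 0 0.41 -0.53 0 0 0; 0 0 0.45 -0.50 0 0 0; 0 0 0.48 -0.47 0 0 0; 0 0 0.51 -0.43 0 0 0; 0 0 0.54 -0.40 0 0 0; 0 0 0.56 -0.36 0 0 0
0 0 0.59 -0.32 0 0 0; 0 0 0.61 -0.28 0 0 0; 0 0 0.63 -0.24 0 0 0; 0 0 0.64 -0.20 0 0 0; 0 0 0.65 -0.16 0 0 0; 0 0 0.66 -0.11 0 0 0; 0 0 0.67 -0.07 0 0 0; 0 0 0.67 -0.02 0 0 0
```

Request:
play_rows(series="0 0 0 -0.67 0 0 0; 0 0 0.04 -0.67 0 0 0; 0 0 0.09 -0.67 0 0 0; 0 0 0.13 -0.66 0 0 0; 0 0 0 0 0 0 0")

```text
clock: 5.18
tcp_pos: [0.5588, -0.2038, 0.1784]
orientation: [-0.0, 0.843, 0.538, 0.001]
wrist_force: [-3.0, 1.7, 0.3]
finger_gap: 0.015
```

Request:
play_rows(series="0 0 -0.1 0 0 0 0; 0 0 0 0 0 0 0")

```text
clock: 5.42
tcp_pos: [0.558, -0.2034, 0.1776]
orientation: [-0.0, 0.843, 0.538, 0.001]
wrist_force: [-1.0, 0.1, -0.7]
finger_gap: 0.015
```

```bash
python3 - <<'E'
from h import *
s,p,Q=cur(); print(s['clock'],p,s['wrist_force'],s['ft_torque'],s['finger_gap'])
im,c=snap('top','t3.png'); a,ca=load('top0')
w=np.hstack([x[110:235,340:430] for x in (a,im)]); cv2.imwrite('pics/t3c.png',cv2.resize(w[:,:,::-1],None,fx=4.2,fy=4.2,interpolation=cv2.INTER_CUBIC))
E
```

```text
5.425 [ 0.55796651 -0.20344994  0.1775577 ] [-1.02714994  0.12917129 -0.74478565] [ 0.07546351  0.20904206 -0.04234527] 0.01504404043286162
```

View pics/t3c.png

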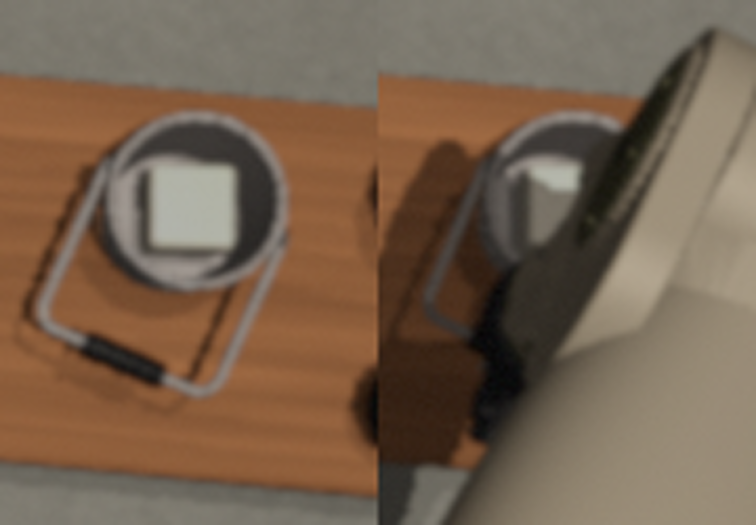

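Request:
play_rows(series="0 0 0.13 -0.65 0 0 0; 0 0 0.2 -0.63 0 0 0; 0 0 0.26 -0.62 0 0 0; 0 0 0.3 -0.6 0 0 0; 0 0 0 0 0 0 0")

```text
clock: 6.1
tcp_pos: [0.5662, -0.2073, 0.2035]
orientation: [-0.0, 0.843, 0.538, 0.001]
wrist_force: [-2.5, 1.2, 0.7]
finger_gap: 0.0146
```

Request:
play_rows(series="0 0 0.26 -0.63 0 0 0; 0 0 0.35 -0.58 0 0 0; 0 0 0.41 -0.54 0 0 0; 0 0 0.45 -0.5 0 0 0; 0 0 0 0 0 0 0")

```text
clock: 6.72
tcp_pos: [0.5797, -0.2136, 0.2259]
orientation: [0.0, 0.843, 0.538, 0.001]
wrist_force: [-2.1, 1.7, 2.9]
finger_gap: 0.0149
```

Request:
play_rows(series="0 0 0.42 -0.55 0 0 0; 0 0 0.48 -0.48 0 0 0; 0 0 0.54 -0.41 0 0 0; 0 0 0.56 -0.36 0 0 0; 0 0 0 0 0 0 0")

```text
clock: 7.35
tcp_pos: [0.5981, -0.2223, 0.2437]
orientation: [0.0, 0.843, 0.538, 0.001]
wrist_force: [0.4, 0.3, -1.1]
finger_gap: 0.0149
```

Request:
play_rows(series="0 0 0.59 -0.28 0 0 0; 0 0 0.61 -0.26 0 0 0; 0 0 0.63 -0.24 0 0 0; 0 0 0.64 -0.2 0 0 0; 0 0 0 0 0 0 0")

```text
clock: 7.98
tcp_pos: [0.6211, -0.2329, 0.2549]
orientation: [0.001, 0.843, 0.538, 0.002]
wrist_force: [-2.1, -0.2, 7.4]
finger_gap: 0.0151
```

Request:
play_rows(series="0 0 0 -0.25 0 0 0; 0 0 0 0 0 0 0")

```text
clock: 8.22
tcp_pos: [0.6201, -0.2324, 0.2553]
orientation: [-0.0, 0.843, 0.538, 0.001]
wrist_force: [0.9, -0.2, -1.6]
finger_gap: 0.0145
```

Request:
play_rows(series="0 0 0.65 -0.14 0 0 0; 0 0 0.66 -0.11 0 0 0; 0 0 0 0 0 0 0")

```text
clock: 8.6
tcp_pos: [0.6326, -0.2382, 0.2581]
orientation: [0.0, 0.843, 0.538, 0.001]
wrist_force: [0.3, 1.2, -1.0]
finger_gap: 0.0147
```

Request:
play_rows(series="0 0 0.66 -0.06 0 0 0; 0 0 0.7 -0.02 0 0 0; 0 0 0 0 0 0 0; 0 0 0 0 0 0 0")

```text
clock: 9.1
tcp_pos: [0.6443, -0.2436, 0.259]
orientation: [0.0, 0.843, 0.538, 0.001]
wrist_force: [0.5, 0.5, 0.5]
finger_gap: 0.0148
```

```bash
python3 - <<'E'
from h import *
s,p,Q=cur(); print(s['clock'],p,s['wrist_force'],s['finger_gap'])
im,c=snap('wrist','w4.png'); im,c=snap('scene','s4.png')
cv2.imwrite('pics/s4c.png',cv2.resize(im[130:310,75:295,::-1],None,fx=3.3,fy=3.3,interpolation=cv2.INTER_CUBIC))
E
```

```text
9.1 [ 0.64434375 -0.2436154   0.2589778 ] [0.51992302 0.54597877 0.53622784] 0.014754555236472029
```

View pics/w4.png

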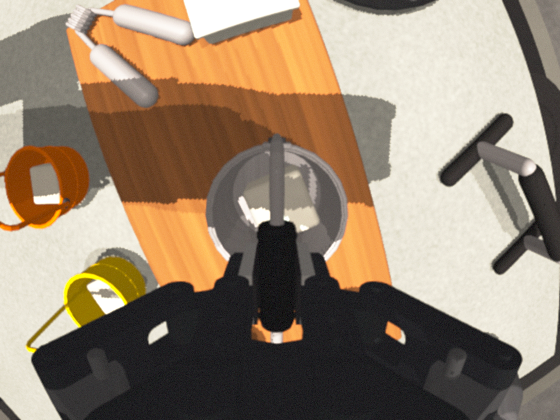

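View pics/s4c.png

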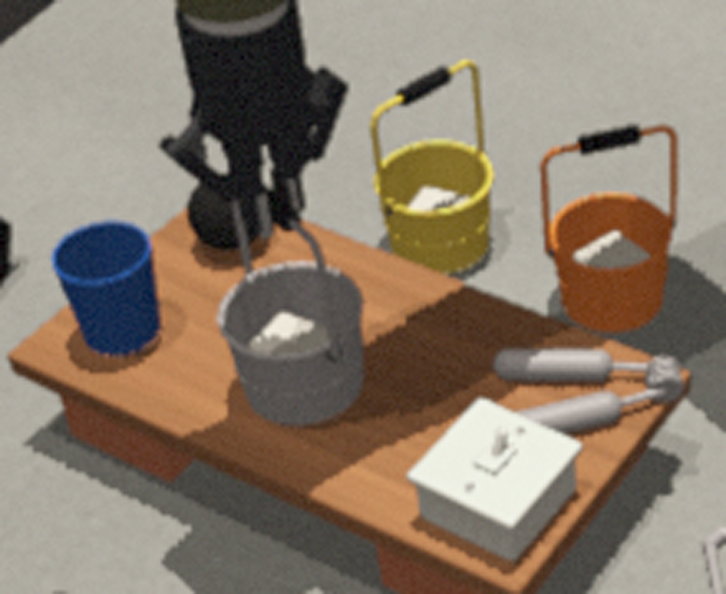

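The bail is upright and the pail is standing where it was. I tighten the grip and lift.

Request:
play_rows(series="0 0 0 0 0 0 0; 0 0 0 0 0 0 0; 0 0 0 -0.2 0 0 0; 0 0 0 -0.4 0 0 0; 0 0 0 -0.7 0 0 0; 0 0 0 -0.7 0 0 0; 0 0 0 0 0 0 0; 0 0 0 0 0 0 0", newtons=70)

```text
clock: 10.2
tcp_pos: [0.6441, -0.2436, 0.2789]
orientation: [-0.0, 0.843, 0.538, 0.001]
wrist_force: [-0.2, -0.5, -4.1]
finger_gap: 0.0135
```

```bash
python3 - <<'E'
from h import *
s,p,Q=cur(); print(s['clock'],p,s['wrist_force'],s['ft_torque'],s['finger_gap'])
im,c=snap('scene','s5.png')
cv2.imwrite('pics/s5c.png',cv2.resize(im[130:310,75:295,::-1],None,fx=3.3,fy=3.3,interpolation=cv2.INTER_CUBIC))
a=np.radians(8.87);ex=np.array([np.cos(a),np.sin(a),0]); B=np.array([.592,.253,0])-.04*ex; print('bend',B)
S=B-.12*ex+[0,0,.40]; print(S)
plan(p,Q,[(5,p*[1,1,0]+[0,0,.40],-24.8,0),(22,S,8.87,0)])
E
```

```text
10.2 [ 0.64411353 -0.24357988  0.2789151 ] [-0.24765979 -0.47879865 -4.05471999] [-0.00055241 -0.02060704 -0.02095624] 0.01354163624491161
bend [0.55247837 0.24683228 0.        ]
[0.43391348 0.22832911 0.4       ]
0 0 0 -2.42 0 0 0; 0 0.01 0 -2.42 0 0 0; 0 0 0.01 -2.43 0 -0.1 0; 0 0 0 -2.42 0 0 0; 0 0 0 -2.42 0.1 0 0; 0 1.55 -1.77 0 0 0 -1.5; 0 1.59 -1.73 0 0 0 -1.6; 0 1.63 -1.68 0.01 0 0 -1.5; 0 1.69 -1.64 0 0 0 -1.5; 0 1.72 -1.59 0 0 0 -1.6; 0 1.77 -1.55 0 0 0 -1.5; 0 1.81 -1.49 0 0 0 -1.5

0 1.84 -1.45 0 0 0 -1.6; 0 1.89 -1.4 0.01 0 0 -1.5; 0 1.92 -1.35 0 0 0 -1.5; 0 1.96 -1.3 0 0 0 -1.6; 0 1.99 -1.24 0 0 0 -1.5; 0 2.03 -1.19 0 0 0 -1.5; 0 2.05 -1.14 0 0 0 -1.6; 0 2.09 -1.08 0.01 0 0 -1.5; 0 2.11 -1.02 0 0 0 -1.5; 0 2.14 -0.97 0 0 0 -1.6; 0 2.17 -0.91 0 0 0 -1.5; 0 2.18 -0.85 0 0 0 -1.5

0 2.22 -0.79 0.01 0 0 -1.6; 0 2.23 -0.73 0 0 0 -1.5; 0 2.25 -0.68 0 0 0 -1.5
```

View pics/s5c.png

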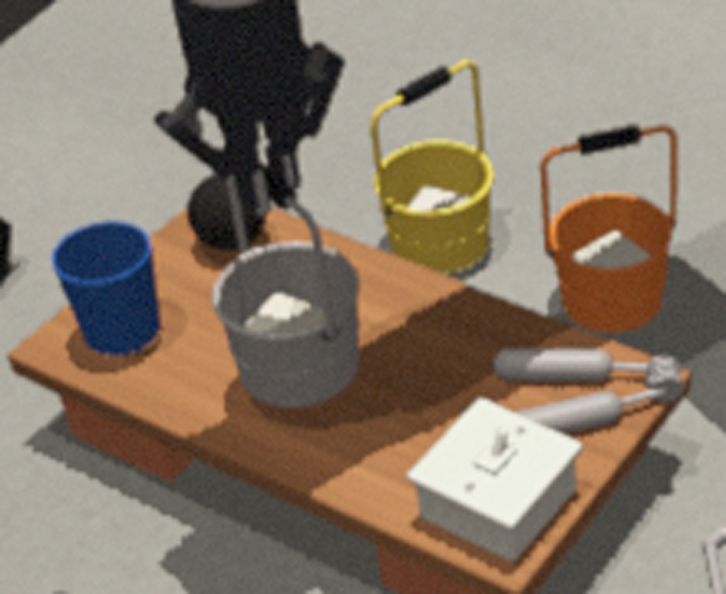

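Request:
play_rows(series="0 0 0 -1.2 0 0 0; 0 0 0 -2.4 0 0 0; 0 0 0 -2.5 0 0 0; 0 0 0 -2.5 0 0 0; 0 0 0 -2.4 0 0 0; 0 0.5 -0.6 -1.1 0 0 -0.5; 0 1.05 -1.17 0 0 0 -1; 0 1.59 -1.73 0 0 0 -1.6; 0 1.63 -1.68 0 0 0 -1.5; 0 1.69 -1.64 0 0 0 -1.5; 0 1.72 -1.59 0 0 0 -1.6; 0 1.77 -1.55 0 0 0 -1.5")

```text
clock: 11.75
tcp_pos: [0.5855, -0.1138, 0.4]
orientation: [-0.0, 0.796, 0.605, 0.001]
wrist_force: [-0.2, 0.6, -4.8]
finger_gap: 0.0135
```

Request:
play_rows(series="0 1.81 -1.49 0 0 0 -1.5; 0 1.84 -1.45 0 0 0 -1.6; 0 1.89 -1.4 0 0 0 -1.5; 0 1.92 -1.35 0 0 0 -1.5; 0 1.96 -1.3 0 0 0 -1.6; 0 1.99 -1.24 0 0 0 -1.5; 0 2.03 -1.19 0 0 0 -1.5; 0 2.05 -1.14 0 0 0 -1.6; 0 2.09 -1.08 0 0 0 -1.5; 0 2.11 -1.02 0 0 0 -1.5; 0 2.14 -0.97 0 0 0 -1.6; 0 2.17 -0.91 0 0 0 -1.5")

```text
clock: 13.25
tcp_pos: [0.4708, 0.1437, 0.4003]
orientation: [0.0, 0.689, 0.725, 0.001]
wrist_force: [-0.3, -0.1, -4.7]
finger_gap: 0.0134
```

Request:
play_rows(series="0 2.18 -0.85 0 0 0 -1.5; 0 2.22 -0.79 0 0 0 -1.6; 0 1.6 -0.5 0 0 0 -1.1; 0 1.2 -0.4 0 0 0 -0.8; 0 1.1 -0.33 0 0 0 -0.7; 0 0.58 -0.18 0 0 0 -0.5; 0 0 0 0 0 0 0; 0 0 0 0 0 0 0; 0 0 0 0 0 0 0; 0 0 0 0 0 0 0")

```text
clock: 14.5
tcp_pos: [0.4334, 0.2278, 0.4002]
orientation: [0.0, 0.65, 0.76, 0.001]
wrist_force: [-1.4, 1.0, -3.5]
finger_gap: 0.0132
```

```bash
python3 - <<'E'
from h import *
s,p,Q=cur(); print(s['clock'],p,Q.round(3),s['wrist_force'],s['finger_gap'])
im,c=snap('scene','s6.png'); snap('top','t6.png');snap('wrist','w6.png')
E
```

```text
14.5 [0.43344239 0.2278017  0.4002439 ] [[-0.155  0.988  0.001]
 [ 0.988  0.155  0.001]
 [ 0.001  0.002 -1.   ]] [-1.42516004  0.95750302 -3.46231479] 0.013228447257515322
```

View pics/s6.png

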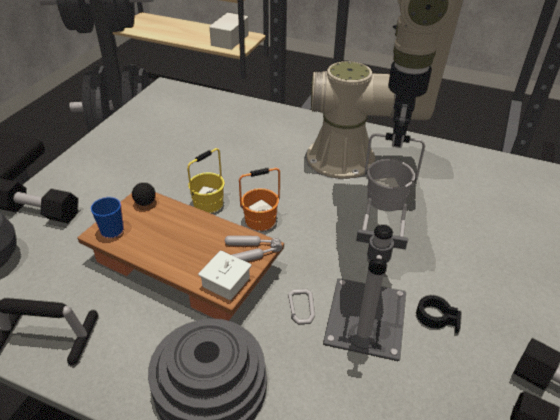

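View pics/w6.png

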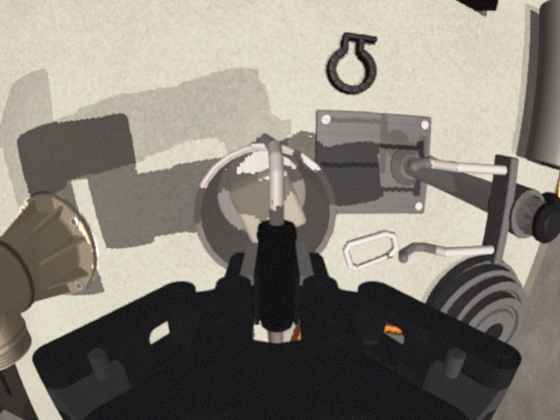

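```bash
python3 - <<'E'
from h import *
im,c=load('s6'); cv2.imwrite('pics/s6c.png',cv2.resize(im[120:230,345:445,::-1],None,fx=6,fy=5.4,interpolation=cv2.INTER_CUBIC)) if 0 else cv2.imwrite('pics/s6c.png',cv2.resize(im[120:220,350:450,::-1],None,fx=6,fy=6,interpolation=cv2.INTER_CUBIC))
w,cw=load('w6'); cv2.imwrite('pics/w6c.png',cv2.resize(w[130:280,390:530,::-1],None,fx=4,fy=4,interpolation=cv2.INTER_CUBIC))
E
```

```text
(no output)
```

View pics/s6c.png

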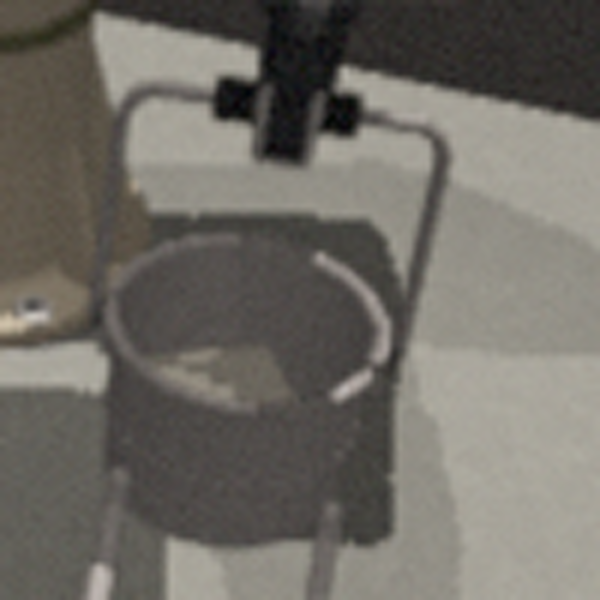

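View pics/w6c.png

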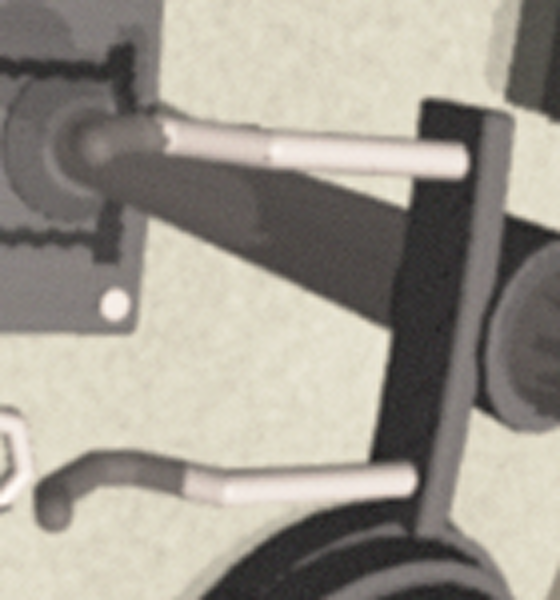

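```bash
python3 - <<'E'
from h import *
w,cw=load('w6'); t,ct=load('top0'); s,cs=load('scene0'); s6,c6=load('s6')
a=np.radians(8.87);ex=np.array([np.cos(a),np.sin(a),0]);ey=np.array([-ex[1],ex[0],0]);O=np.array([.592,.253,0])
T=lambda x,y,ox,oy,k:((x+.5)/k-.5+ox,(y+.5)/k-.5+oy)
for wq,tq,sq in (((53,508),(302,358),(185,60)),((97,145),(165,382),(295,77))):
    r=[ray(cw,*T(*wq,390,130,4),True),ray(ct,*T(*tq,110,110,4)),ray(cs,*T(*sq,310,180,3.1))]
    for k in ([0,1,2],[0,1],[0,2],[1,2]):
        p,e=tri(*[r[i] for i in k]); print(k,p.round(4),np.round(e,4),'stand',((p-O)@ex).round(4),((p-O)@ey).round(4))
# roller ends & bail corners on plane through tcp perpendicular to stand x
p0=np.array([.4334,.2278,.4002])
for n,q in dict(rl=(216,98),rr=(360,114),cl=(135,95),cr=(440,135),padl=(256,140),padr=(313,140)).items():
    o,d=ray(c6,*T(*q,350,120,6)); x=o+d*(((p0-o)@ex)/(d@ex)); print(n,x.round(4),((x-p0)@ey).round(4),(x-p0)[2].round(4))
E
```

```text
[0, 1, 2] [0.5367 0.2078 0.3041] [0.001  0.0004 0.0006] stand -0.0616 -0.0361
[0, 1] [0.5371 0.208  0.3027] [0.0005 0.0005] stand -0.0612 -0.036
[0, 2] [0.5368 0.2081 0.3043] [0.0008 0.0008] stand -0.0615 -0.0359
[1, 2] [0.5365 0.2073 0.3044] [0. 0.] stand -0.0619 -0.0366
[0, 1, 2] [0.5255 0.2788 0.3054] [0.0009 0.0009 0.0005] stand -0.0617 0.0358
[0, 1] [0.5251 0.2789 0.3068] [0.0008 0.0008] stand -0.0622 0.0359
[0, 2] [0.5262 0.2789 0.3056] [0.0004 0.0004] stand -0.061 0.0357
[1, 2] [0.5248 0.2786 0.3047] [0.0003 0.0003] stand -0.0625 0.0357
rl [0.4373 0.2026 0.3975] -0.0255 -0.0027
rr [0.4298 0.2508 0.399 ] 0.0233 -0.0012
cl [0.4416 0.1755 0.3942] -0.053 -0.006
cr [0.4256 0.2781 0.3951] 0.0509 -0.0051
padl [0.4349 0.2184 0.3829] -0.0095 -0.0173
padr [0.4319 0.2372 0.3861] 0.0095 -0.0141
```

```bash
python3 - <<'E'
from h import *
s,p,Q=cur(); a=np.radians(8.87);ex=np.array([np.cos(a),np.sin(a),0]);ey=np.array([-ex[1],ex[0],0]);O=np.array([.592,.253,0])
print(p,(p-O)@ex,(p-O)@ey,s['wrist_force'])
plan(p,Q,[(5,O-.16*ex+.001*ey+[0,0,.333],8.87,0),(10,O-.0385*ex+.001*ey+[0,0,.333],8.87,0)])
E
```

```text
[0.43325431 0.22792522 0.40023998] -0.16071356067262307 -0.00029741556254633816 [ 0.18099986  0.44540618 -4.33161   ]
0 0.02 0.01 1.34 0 0 0; 0 0.03 0.01 1.35 0 0 0; 0 0.02 0.02 1.34 0.1 0 0; 0 0.03 0.01 1.35 0 -0.1 0.1; 0 0.02 0.02 1.34 0 0 0; 0 0 1.21 0 0 0 0; 0 0 1.22 0 0 0 0; 0 0 1.21 0 0 0 0; 0 0 1.22 0 0 0 0; 0 0.01 1.21 0 0 0 0; 0 0 1.22 0 0 0 0; 0 0 1.21 0 0 0 0

0 0 1.22 0 0 0 0; 0 0 1.21 0 0 0 0; 0 0 1.22 0 0 0 0
```

Request:
play_rows(series="0 0.02 0.01 1.34 0 0 0; 0 0.03 0.01 1.35 0 0 0; 0 0.02 0.02 1.34 0 0 0; 0 0.03 0.01 1.35 0 0 0; 0 0.02 0.02 1.34 0 0 0; 0 0 0.6 0 0 0 0; 0 0 1 0 0 0 0; 0 0 1 0 0 0 0; 0 0 1 0 0 0 0; 0 0 1 0 0 0 0; 0 0 1 0 0 0 0; 0 0 1 0 0 0 0")

```text
clock: 16.15
tcp_pos: [0.4997, 0.2398, 0.3331]
orientation: [-0.0, 0.65, 0.76, 0.001]
wrist_force: [-0.2, 0.4, -4.2]
finger_gap: 0.0136
```

Request:
play_rows(series="0 0 1 0 0 0 0; 0 0 1 0 0 0 0; 0 0 1 0 0 0 0; 0 0 1 0 0 0 0; 0 0 0.9 0 0 0 0; 0 0 0.6 0 0 0 0; 0 0 0 0 0 0 0; 0 0 0 0 0 0 0; 0 0 0 0 0 0 0; 0 0 0 0 0 0 0")

```text
clock: 17.4
tcp_pos: [0.5533, 0.2483, 0.3335]
orientation: [0.0, 0.65, 0.76, 0.001]
wrist_force: [-0.0, 0.1, -3.2]
finger_gap: 0.0137
```

```bash
python3 - <<'E'
from h import *
s,p,Q=cur(); a=np.radians(8.87);ex=np.array([np.cos(a),np.sin(a),0]);ey=np.array([-ex[1],ex[0],0]);O=np.array([.592,.253,0])
print(s['clock'],p,(p-O)@ex,(p-O)@ey,s['wrist_force'],s['finger_gap'])
snap('wrist','w7.png'); im,c=snap('scene','s7.png')
cv2.imwrite('pics/s7c.png',cv2.resize(im[130:350,310:470,::-1],None,fx=2.7,fy=2.7,interpolation=cv2.INTER_CUBIC))
E
```

```text
17.4 [0.55327843 0.2483322  0.3334901 ] -0.03897823091750325 0.0013586189058871958 [-1.31174789e-04  1.49084247e-01 -3.22265692e+00] 0.013731339998337406
```

View pics/w7.png

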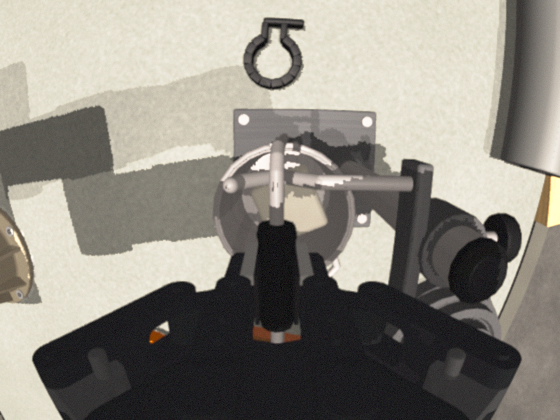

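View pics/s7c.png

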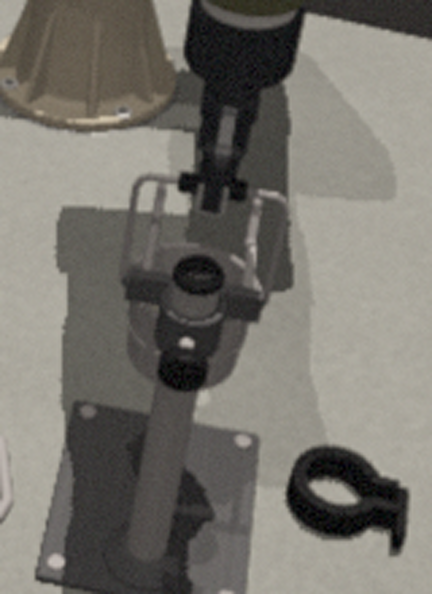

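Request:
play_rows(series="0 0 0 0.5 0 0 0; 0 0 0 0.8 0 0 0; 0 0 0 0.8 0 0 0; 0 0 0 0.6 0 0 0; 0 0 0 0.3 0 0 0; 0 0 0 0 0 0 0; 0 0 0 0 0 0 0")

```text
clock: 18.38
tcp_pos: [0.5536, 0.2484, 0.3036]
orientation: [0.0, 0.65, 0.76, 0.001]
wrist_force: [0.4, -0.3, -4.1]
finger_gap: 0.0135
```

Request:
play_rows(series="0 0 0 0.2 0 0 0; 0 0 0 0.2 0 0 0; 0 0 0 0.2 0 0 0; 0 0 0 0 0 0 0; 0 0 0 0 0 0 0")

```text
clock: 19.0
tcp_pos: [0.5535, 0.2484, 0.2973]
orientation: [0.0, 0.65, 0.76, 0.001]
wrist_force: [-0.9, 0.1, -4.4]
finger_gap: 0.0139
```

Request:
play_rows(series="0 0 0 0.15 0 0 0; 0 0 0 0.15 0 0 0; 0 0 0 0 0 0 0; 0 0 0 0 0 0 0")

```text
clock: 19.5
tcp_pos: [0.5534, 0.2484, 0.2943]
orientation: [0.0, 0.65, 0.76, 0.001]
wrist_force: [0.1, 0.4, -4.7]
finger_gap: 0.0136
```

Request:
play_rows(series="0 0 0 0.15 0 0 0; 0 0 0 0.15 0 0 0; 0 0 0 0 0 0 0; 0 0 0 0 0 0 0")

```text
clock: 20.0
tcp_pos: [0.5534, 0.2484, 0.2912]
orientation: [0.0, 0.65, 0.76, 0.001]
wrist_force: [-0.6, 0.2, -4.7]
finger_gap: 0.0134
```

Request:
play_rows(series="0 0 0 0.1 0 0 0; 0 0 0 0 0 0 0; 0 0 0 0 0 0 0")

```text
clock: 20.38
tcp_pos: [0.5534, 0.2484, 0.2907]
orientation: [0.0, 0.65, 0.76, 0.001]
wrist_force: [-0.9, -1.4, -1.3]
finger_gap: 0.0135
```

Request:
play_rows(series="0 0 0 0.05 0 0 0; 0 0 0 0 0 0 0; 0 0 0 0 0 0 0")

```text
clock: 20.75
tcp_pos: [0.5536, 0.2484, 0.2905]
orientation: [0.0, 0.65, 0.76, 0.001]
wrist_force: [-2.8, 0.1, 3.6]
finger_gap: 0.0141
```

```bash
python3 - <<'E'
from h import *
s,p,Q=cur(); print(s['clock'],p,s['wrist_force'],s['ft_torque'],s['finger_gap'])
w,c=snap('wrist','w8.png'); im,c=snap('scene','s8.png')
cv2.imwrite('pics/s8c.png',cv2.resize(im[150:290,330:450,::-1],None,fx=4.2,fy=4.2,interpolation=cv2.INTER_CUBIC))
cv2.imwrite('pics/w8c.png',cv2.resize(w[120:380,160:460,::-1],None,fx=2.3,fy=2.3,interpolation=cv2.INTER_CUBIC))
E
```

```text
20.75 [0.55356218 0.24839665 0.29049121] [-2.78951501  0.05825032  3.59148018] [-0.13901253  0.47945486  0.00863728] 0.014085451472052745
```

View pics/w8c.png

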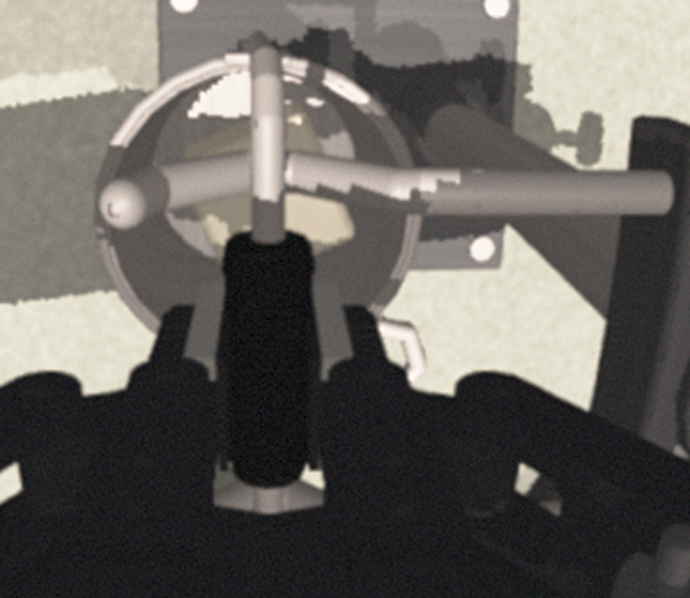

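View pics/s8c.png

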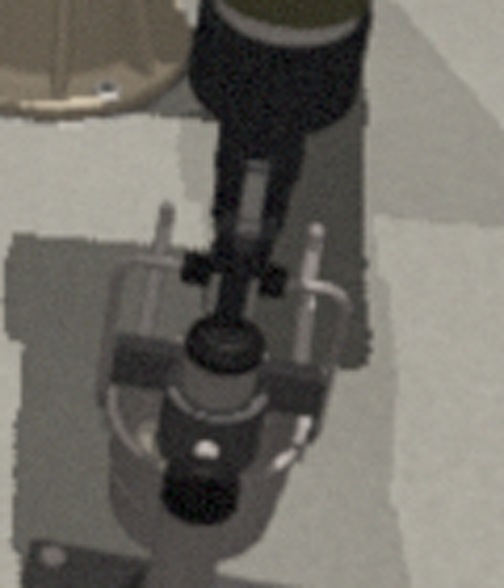

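Request:
play_rows(series="0 0 -0.1 -0.07 0 0 0; 0 0 0 0 0 0 0; 0 0 0 0 0 0 0")

```text
clock: 21.22
tcp_pos: [0.5532, 0.2483, 0.2906]
orientation: [0.001, 0.65, 0.76, 0.002]
wrist_force: [2.9, 1.4, 2.0]
finger_gap: 0.0137
```

Request:
play_rows(series="0 0 -0.1 0 0 0 0; 0 0 0 0 0 0 0; 0 0 0 0 0 0 0")

```text
clock: 21.6
tcp_pos: [0.5519, 0.2481, 0.2906]
orientation: [0.0, 0.65, 0.76, 0.001]
wrist_force: [3.8, 0.9, 2.6]
finger_gap: 0.0139
```

Request:
play_rows(series="0 0 0.08 -0.03 0 0 0; 0 0 0 0 0 0 0; 0 0 0 0 0 0 0; 0 0 0 0 0 0 0")

```text
clock: 22.1
tcp_pos: [0.552, 0.2481, 0.2906]
orientation: [-0.0, 0.65, 0.76, 0.001]
wrist_force: [1.6, 0.4, 1.2]
finger_gap: 0.0134
```

```bash
python3 - <<'E'
from h import *
s,p,Q=cur(); print(s['clock'],p,s['wrist_force'],s['ft_torque'],s['finger_gap'])
E
```

```text
22.1 [0.55197084 0.24813712 0.29058773] [1.57249234 0.40852854 1.24445199] [ 0.00388276 -0.26118423 -0.05931717] 0.013419769445245037
```

Request:
play_rows(series="0 0 0.06 -0.03 0 0 0; 0 0 0 0 0 0 0; 0 0 0 0 0 0 0; 0 0 0 0 0 0 0", newtons=20)

```text
clock: 22.6
tcp_pos: [0.5522, 0.2482, 0.2907]
orientation: [-0.0, 0.65, 0.76, 0.0]
wrist_force: [-2.6, -0.8, -0.5]
finger_gap: 0.0138
```

Request:
play_rows(series="19 0 0 0 0 0 0; 21 0 0 0 0 0 0; 23 0 0 0 0 0 0; 26 0 0 0 0 0 0; 30 0 0 0 0 0 0; 36 0 0 0 0 0 0; 42 0 0 0 0 0 0; 42 0 0 0 0 0 0")

```text
clock: 23.6
tcp_pos: [0.5529, 0.2483, 0.291]
orientation: [0.0, 0.65, 0.76, 0.001]
wrist_force: [-0.2, -0.4, -0.6]
finger_gap: 0.0361
```

```bash
python3 - <<'E'
from h import *
s,p,Q=cur(); print(s['clock'],p,s['wrist_force'],s['ft_torque'],s['finger_gap'])
w,c=snap('wrist','w9.png'); im,c=snap('scene','s9.png')
cv2.imwrite('pics/s9c.png',cv2.resize(im[150:290,330:450,::-1],None,fx=4.2,fy=4.2,interpolation=cv2.INTER_CUBIC))
cv2.imwrite('pics/w9c.png',cv2.resize(w[120:380,160:460,::-1],None,fx=2.3,fy=2.3,interpolation=cv2.INTER_CUBIC))
E
```

```text
23.6 [0.55286971 0.248284   0.29103601] [-0.24871588 -0.41390443 -0.64936222] [-0.04049078 -0.01405513 -0.02482781] 0.03612707086294491
```

View pics/w9c.png

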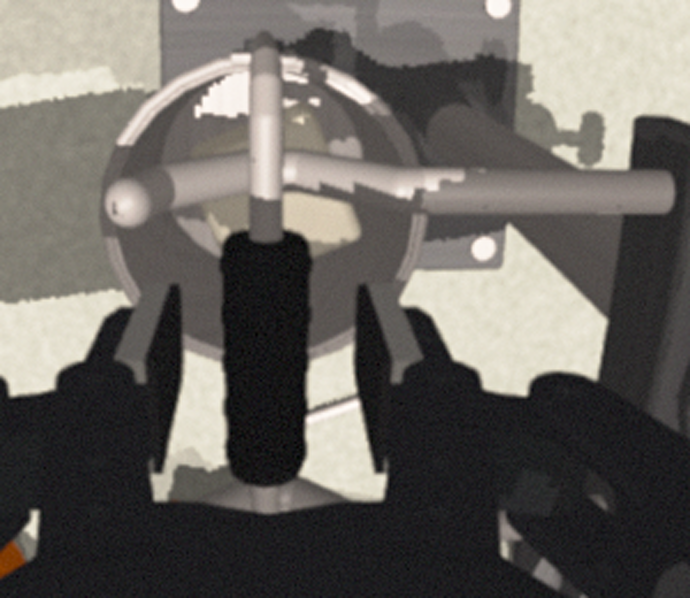

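View pics/s9c.png

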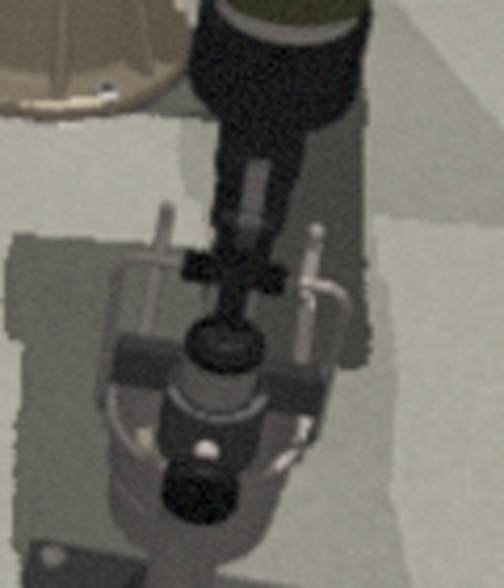

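Both pads are free of the roller and the pail hangs. I retract straight up.

Request:
play_rows(series="42 0 0 -0.5 0 0 0; 42 0 0 -1 0 0 0; 42 0 0 -1.5 0 0 0; 42 0 0 -2 0 0 0; 42 0 0 -2.5 0 0 0; 42 0 0 -3 0 0 0; 42 0 0 -3 0 0 0; 42 0 0 -2 0 0 0; 42 0 -5 0 0 0 0; 42 0 -5 0 0 0 0; 42 0 -5 0 0 0 0; 42 0 0 0 0 0 0")

```text
clock: 25.2
tcp_pos: [0.401, 0.2242, 0.4481]
orientation: [0.001, 0.649, 0.761, 0.002]
wrist_force: [0.6, 0.6, -0.1]
finger_gap: 0.0358
```

Request:
play_rows(series="42 0 0 0 0 0 0; 42 0 0 0 0 0 0; 42 0 0 0 0 0 0; 42 0 0 0 0 0 0; 42 0 0 0 0 0 0; 42 0 0 0 0 0 0; 42 0 0 0 0 0 0; 42 0 0 0 0 0 0; 42 0 0 0 0 0 0; 42 0 0 0 0 0 0; 42 0 0 0 0 0 0; 42 0 0 0 0 0 0")

```text
clock: 26.7
tcp_pos: [0.4045, 0.2247, 0.4458]
orientation: [0.0, 0.65, 0.76, 0.001]
wrist_force: [0.7, -1.0, 0.3]
finger_gap: 0.0359
```

```bash
python3 - <<'E'
from h import *
s,p,Q=cur(); print(s['clock'],p,s['wrist_force'])
w,c=snap('wrist','w10.png'); im,c=snap('scene','s10.png'); t,_=snap('top','t10.png')
im2,_=snap('scene','s11.png'); print('motion',np.abs(cv2.blur(im[190:340,320:430].astype(float),(3,3))-cv2.blur(im2[190:340,320:430].astype(float),(3,3))).max())
cv2.imwrite('pics/s10c.png',cv2.resize(im[130:350,310:470,::-1],None,fx=2.7,fy=2.7,interpolation=cv2.INTER_CUBIC))
a,_=load('top0'); cv2.imwrite('pics/t10c.png',cv2.resize(np.vstack([a[100:300,110:480],t[100:300,110:480]])[:,:,::-1],None,fx=1.45,fy=1.45))
E
```

```text
26.7 [0.40447011 0.22472141 0.44581155] [ 0.70069744 -0.95700747  0.29524503]
motion 9.333333333333332
```

View pics/w10.png

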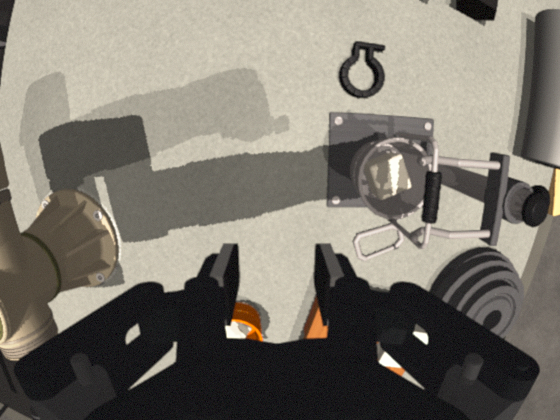

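View pics/s10c.png

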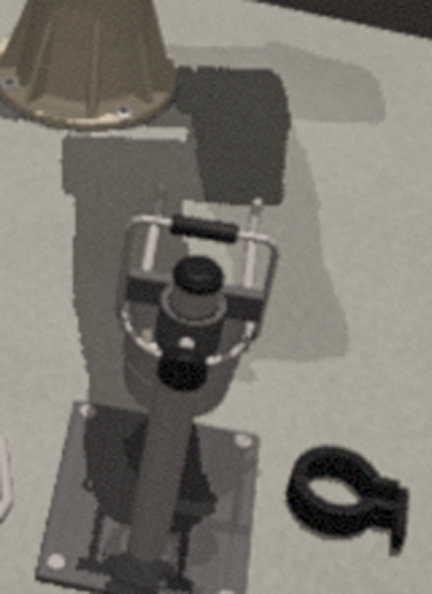

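View pics/t10c.png

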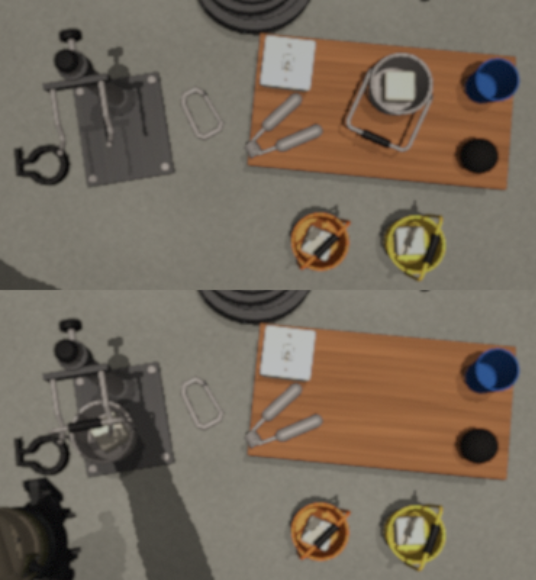

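```bash
python3 - <<'E'
from h import *
a=np.radians(8.87);ex=np.array([np.cos(a),np.sin(a),0]);ey=np.array([-ex[1],ex[0],0]);O=np.array([.592,.253,0])
w,cw=load('w10');s,cs=load('s10')
r=[ray(cw,431,196.5,True),ray(cs,(204+.5)/2.7-.5+310,(229+.5)/2.7-.5+130)]
p,e=tri(*r); print(p,e,(p-O)@ex,(p-O)@ey)
# pail rim centre from wrist
q=onz(cw,395,178,p[2]-.094,True); print('rim',(q-O)@ex,(q-O)@ey)
E
```

```text
[0.55245167 0.24715328 0.28869897] [np.float64(0.00012494588954274573), np.float64(0.00012494588954281685)] -0.039976885114028755 0.0003212823887523853
rim -0.04337690840709213 0.0015856360635271927
```

```bash
python3 -c "
from h import *
print(workorder.hand_in(), get_state()['clock'])"
```

```text
the job is handed in; nothing more can be done
the job is handed in; nothing more can be done
```

The pail is hanging on the stand with its bail in the bends of both hook arms, and I handed the job in at about 27 s on the robot's clock.

- **Swing:** I gripped the roller and swung the bail upright in small steps, correcting from the wrist force. The pail showed no visible shift on the board. The highest force I read was about 7 N pressing down on the pail, near the top of the swing, and I relieved it straight away.
- **Lift and hang:** I lifted the pail (about 4.5 N), carried it over and brought the bail in between the arms from the side. I then lowered it in 0.5 to 1 mm steps until the arms took the weight, at a tool height of about 0.291 m. One step too far pressed the arms with about 4 N, so I backed off until the wrist read near zero before letting go and withdrawing.
- **Last checks:** The roller measured at stand x = -40.0 mm, y = +0.3 mm, z = 0.289 m, which is inside the stated 272 to 297 mm range. The rim centre was within about 3 mm of directly under it. The before and after top views show everything else where it was.
- **Stillness:** Two scene pictures about 0.05 s apart differed by at most 9 grey levels around the pail. I took that as image noise.
- **Disagreement:** The hook tips measured about 5 mm closer to the post than I expected from their description. The bail still settled on the level bottom of the bends at x = -40 mm.

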